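# Hold a tube rack hard into the corner of the code-reader station

## Task

Bring the small wooden tube rack into the reader station so that its back edge lies flush along the low aluminium fence and its left end touches the blue stop block, still facing as it does now. Let go of it, then with the fingertips on its front ledge lean on it in one diagonal push, forward into the fence and down onto the bench together, with about 10 N each way, and finish while still holding that push. Leave the bottle, the jar and the glove box alone.

Things in the scene. Friction and masses are not known exactly. Their poses are not given: they have to be found in the camera images.
- rack: Loose wooden tube rack, 0.36-0.56 kg: brown base board 110 (x) x 170 (y) x 22 mm high with a darker block along its middle (see rack_top), leaving ledges 35 mm deep in front and behind. White strip on the front ledge; slippery pads underneath (friction 0.2). Origin: centre of underside; x from front to back, y to the left end, z up. Starts flat, front to the robot, turned up to 0.45 rad
- rack_back (a point): Middle of the rack's back edge, at the underside (rack x = +55 mm)
- rack_end (a point): Middle of the rack's left end, at the underside (rack y = +85 mm)
- rack_ledge (a point): Middle of the top of the rack's front ledge, 22 mm above the underside, 17.5 mm in front of the upright face of the dark block
- fence: Fixed aluminium reader bar on the bench, 30 thick x 220 long x 18 mm high, black strip window in its working face. Origin: on the working face at bench level; x points away from the robot, square into the face; the bar fills x = 0 to 30, y = -90 to +130 mm. Turned up to 0.3 rad about the vertical
- stop: Fixed blue stop block, 70 x 32 x 30 mm high, square to the fence, 5 to 75 mm in front of the fence face. Origin: at bench level in the plane of the fence face and of the stop's working face (the one towards -y); axes parallel to the fence's; the block fills y = 0 to 32 mm
- table: The bench top, fixed, its surface at z = 0
- bottle: Bystander: amber bottle, 50 mm wide, 100 mm high, loose; origin at the centre of its underside
- jar: Bystander: clear jar with a yellow lid, 54 mm wide, 60 mm high, loose, behind the fence; origin at the centre of its underside
- glovebox: Bystander: yellow and blue glove carton, 120 x 220 x 80 mm high, loose, on the left; origin at the centre of its underside
- rack_top (a point): Middle of the top of the rack's dark block: 40 (x) x 170 (y) mm, from 22 to 52 mm above the underside. Eight red-stoppered tubes, fixed in it, stand to 84 mm height at y = +-50 and +-70 mm (stoppers 16 mm wide); its middle (|y| under 40 mm) has only empty flush holes and can be gripped across its 40 mm
Things that resemble listed ones, but are neither listed nor needed, are in the scene too. Of the things like the stop, leave any that is green; of the rest the larger one is meant.

How it is judged:
By the outcome, as a careful person would: the job done as asked, in the order asked, and still so for the second after the job is handed in, while the arm keeps its last pose, push and grip.
It also fails if it takes over 51 s, if anything falls off the work surface, if the arm or the gripper's body presses on something with over 40 N, if the wrist force passes 120 N, or if a joint passes its speed limit or range.

## Robot

A 6-joint arm with a two-finger parallel gripper is mounted at the origin on the work surface. World frame = base frame: x ahead of the robot, y to its left, z up, the work surface at z = 0. Lengths are in m, angles in rad, forces in N, time in s.
With the tool pointing down it reaches from about 0.275 to 0.85 m from the base axis. Payload 19 kg.
Tool frame: the origin (TCP) lies between the finger pads, 19 mm behind the fingertips; this is the grasp point; z points along the fingers, y is the direction in which the jaws open and shut (so a half turn about z gives the same grasp; the last joint's range is limited). The gripper opens to 85 mm and grips with 20 to 120 N. Pads are 22 mm wide; open, the fingers measure 114 mm over their backs; the gripper's body (76 mm by 85 mm) begins 54 mm behind the grasp point. The pads swing forward as they close: fully open they stand 13 mm farther back than shut.
Start: joints at [1.158, 0.15, 1.437, -0, 1.554, -0.134], TCP at [0.158, 0.553, 0.25] pointing down, gripper open.
Joint ranges: [-2.8, 2.8], [-0.68, 2.1], [0.12, 2.68], [-1.39, 4.53], [0.16, 2.79], [-2.81, 2.81]. Speed limits (rad/s): [1.89, 1.89, 2.22, 3.01, 3.01, 3.01].

## Interface

Orientations are given as a unit quaternion [x, y, z, w].
In Python, from cell import bot gives the robot as it stands. The module is installed in compiled form; this text tells all that it offers.
- The arm moves only by the tool step_arm, never from a script. Its argument "motion" is one flat list of numbers, 7 for each row, row after row: the shift along the tool's x, y, z in cm, then the turn, a rotation vector about the tool's x, y, z in rad, then the gripper command: -1 is fully open, 1 is shut, values between are in proportion. In form: [x, y, z, wx, wy, wz, claw, x, y, z, wx, wy, wz, claw, ...]. A call has 1 to 20 rows; each row is the pose to reach, as a shift and turn from the pose measured when the call began, along the tool's axes at that moment; what a row does not reach only later rows make up. A row lasts 1/10 s, in which the tool goes at most 50 mm and 8.59 degrees, less where a joint would pass 70% of its speed; a pose out of reach is approached as far as the arm can. A call with a gripper value outside its range is refused whole. The fingers move at their own pace and stop on an object; the grip force is fixed at half the most. Time passes only in rows, so rows that repeat a pose let the fingers close. It gives the time, the measured TCP pose, the force and the opening at its end, in the units of the state.
- bot.get_obs(): the state, without advancing time (a new reading comes with each control period).
- bot.snapshot(name): name is "scene" or "top"; returns the picture (480x640x3 uint8, blue, green, red); there is no depth.
- bot.camera_params(name): a dict with "fx", "fy", "cx", "cy" (pixels), "xyz" and "rotation" of the camera in the world. Camera axes: x right, y up, looking along -z (the intrinsics and any distortion apply to the point x, -y, -z); pixel columns grow to the right and rows downward; lengths in m; the calibration is good to about 2 mm. A picture is of the moment at which its call begins. camera_params takes no time and is no camera call.
- bot.hand_in(): hands the job in, once; it reports no verdict.
Trained networks look in the newest picture that a camera, given by its name, has taken for a name from the list of things; names that differ only in an ending like _2 or _b are one class to them, and where a whole thing is asked for, a point or a joint stands for the part that bears it (a point fixed in the world has none). Each returns a list of dicts, best first, with "p" (0 to 1); they miss things now and then, are a little off and sometimes report something else, mostly with a low value. They report only what shows in the picture. A call takes as long as a camera call. They do not tell look-alikes from the thing itself.
- bot.spot_in(camera, query): "point" ([x, y, z] in m, in world coordinates, good to about 4 mm: the middle of the surface that is visible of it).
- bot.masks_of(camera, query): "mask" (480x640 bool, what is visible of it).
- bot.tip_of(camera, query): "point" ([x, y, z] in m, in world coordinates, good to about 4 mm: a listed point, or the origin of a listed thing).
The state is a dict: "time_s": time; "joint_pos": joint angles; "joint_vel": joint speeds; "effort": joint torques, N m; "tool_pos": TCP position; "tool_rot": TCP orientation; "ft_force": force on the tool from outside, world axes, zero at the start; "moment": the same for the moment, N m; "grip_width": finger opening in m.
Only numpy, scipy, OpenCV 4.12 (cv2) and the standard library are available. Lean on these libraries where they do the work, as an engineer would, in place of code of your own. Each camera call takes 0.05 s, during which the arm holds its last target. There are 200 camera calls.

## Working session

There is one attempt and no reset: what is moved stays moved. The work goes in short steps, Python scripts to look and compute and a tool call to move; the robot and the scene stay as the last step left them, time stands still between calls to the robot, and variables do not carry over. Pictures are saved under pics/ and viewed, on a budget of 10 in all, crops included, one or two more only if the job needs it, and the job is handed in when it is done.

Besides the shell and the picture viewer there is one more tool, called after "Call:" by a JSON object that holds its "method" and its "body", one argument or row to a line. step_arm: Moves the arm, as the interface text tells. Its arguments: {"type":"object","properties":{"motion":{"type":"array"}},"required":["motion"]}

```bash
mkdir -p pics
python3 - <<'E'
from cell import bot
import cv2,numpy as np
for n in("scene","top"):
    im=bot.snapshot(n); cv2.imwrite(f"pics/{n}0.png",im); p=bot.camera_params(n); print(n,p)
    for q in("rack","fence","stop","rack_back","rack_end","rack_ledge","rack_top"):
        print(q,[(np.round(d["point"],4).tolist(),round(d["p"],2)) for d in bot.tip_of(n,q)])
print(bot.get_obs())
E
```

```text
scene {'fx': 552.4698814862611, 'fy': 552.4698814862611, 'cx': 321.13556997484574, 'cy': 238.65711457347138, 'xyz': array([0.93639438, 0.67959732, 0.94265384]), 'rotation': array([0.09482084, 0.297414  , 0.90965072, 0.27402461])}
rack [([0.4362, -0.2104, -0.0011], 0.77)]
fence [([0.6397, 0.075, 0.0031], 0.87)]
stop [([0.6473, 0.1233, 0.0016], 0.68), ([0.7858, 0.1492, -0.0033], 0.6), ([0.646, 0.2717, -0.0018], 0.59)]
rack_back [([0.4865, -0.194, -0.0007], 0.97)]
rack_end [([0.4083, -0.1284, 0.0027], 0.66)]
rack_ledge [([0.3962, -0.2188, 0.0231], 0.63)]
rack_top [([0.4356, -0.2101, 0.05], 0.77)]
top {'fx': 620.6403474703615, 'fy': 620.6403474703615, 'cx': 332.097756619997, 'cy': 245.77483872371224, 'xyz': array([0.46834003, 0.12840797, 1.58168534]), 'rotation': array([ 0.02637271, -0.02293812, -0.69984222,  0.71344179])}
rack [([0.4344, -0.2101, -0.0014], 0.66)]
fence [([0.645, 0.0712, -0.0025], 0.61)]
stop [([0.6478, 0.1228, 0.0023], 0.86), ([0.6497, 0.269, -0.0022], 0.84), ([0.7846, 0.1498, -0.0034], 0.71)]
rack_back [([0.4879, -0.1933, -0.0006], 0.61)]
rack_end []
rack_ledge [([0.3976, -0.2249, 0.021], 0.56), ([0.4333, -0.2093, -0.0], 0.28), ([0.6458, 0.0746, -0.0016], 0.28)]
rack_top []
{'time_s': 0.8, 'joint_pos': array([ 1.15803879e+00,  1.50497187e-01,  1.43741824e+00, -8.62310702e-06,
        1.55379470e+00, -1.34001870e-01]), 'joint_vel': array([ 4.46618778e-05,  3.82294082e-05,  1.82711562e-04, -3.03154577e-04,
        1.65812174e-03, -2.77986863e-05]), 'effort': array([-2.93122275e-04, -7.12758923e+01, -5.71008217e+01, -2.72426287e-04,
        1.58085084e-03, -3.92374534e-05]), 'tool_pos': array([0.15822551, 0.55276609, 0.24995908]), 'tool_rot': array([ 1.38926936e-01,  9.90302632e-01, -5.77222889e-05, -1.17081458e-05]), 'ft_force': array([-0.39121509,  0.14807853, -0.55338967]), 'moment': array([0.00710559, 0.02953318, 0.05370637]), 'grip_width': 0.0851683961898407}
```

View pics/scene0.png

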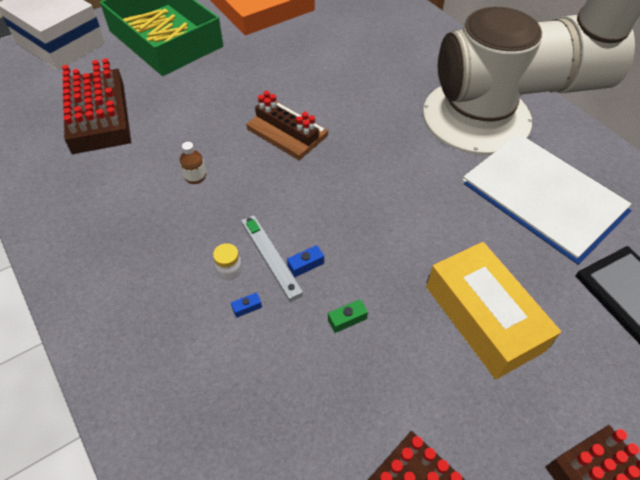

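View pics/top0.png

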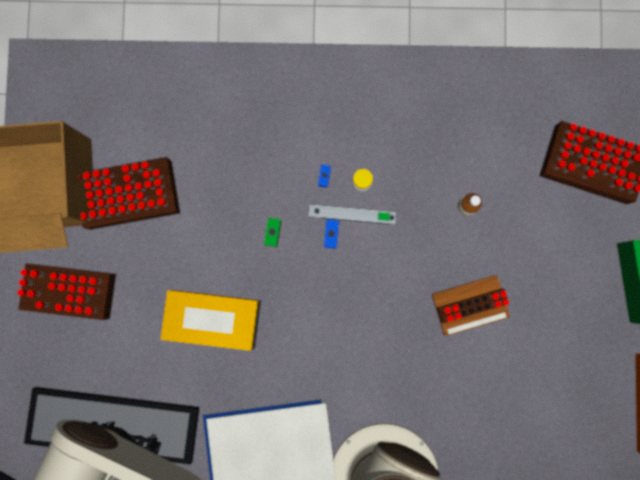

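Lookalikes of the stop, as scene / top pixels:
- **Large blue block:** (305,260) / (332,233), against the front of the fence.
- **Small blue block:** (246,304) / (324,176), behind the fence.
- **Green block:** (347,315) / (272,232), to be left alone.

The large blue one fits the description. The rack is at (287,125) / (472,305), with its white strip towards the robot. Next I'll fit the known outlines to the masks in both views and enlarge a crop to confirm.

```bash
cat > h.py <<'E'
from cell import bot
import cv2,numpy as np
from scipy.spatial.transform import Rotation as R
from scipy.optimize import minimize
C={n:bot.camera_params(n) for n in("scene","top")}
def proj(n,P):
    c=C[n]; q=R.from_quat(c["rotation"]).inv().apply(np.atleast_2d(P)-c["xyz"])
    return np.c_[c["cx"]+c["fx"]*q[:,0]/-q[:,2], c["cy"]+c["fy"]*q[:,1]/q[:,2]]
def box(x0,x1,y0,y1,z0,z1): return np.array([[x,y,z] for x in(x0,x1) for y in(y0,y1) for z in(z0,z1)])
def world(B,p): # p=x,y,yaw,z
    return R.from_euler("z",p[2]).apply(B)+[p[0],p[1],p[3]]
def sil(n,boxes,p,s=4):
    m=np.zeros((480*s,640*s),np.uint8)
    for B in boxes:
        h=cv2.convexHull(((proj(n,world(B,p))+.5)*s-.5).astype(np.float32))
        cv2.fillConvexPoly(m,np.round(h*16).astype(np.int32),1,shift=4)
    return cv2.resize(m.astype(np.float32),(640,480),interpolation=cv2.INTER_AREA)
def getmask(n,q,pt):
    u=proj(n,pt)[0]; best=None
    for d in bot.masks_of(n,q):
        ys,xs=np.nonzero(d["mask"]); e=np.hypot(xs.mean()-u[0],ys.mean()-u[1])
        if best is None or e<best[0]: best=(e,d["mask"],d["p"])
    return best[1].astype(np.float32) if best and best[0]<25 else None
def fit(q,boxes,p0,cams=("top","scene"),free=3):
    M={n:getmask(n,q,[p0[0],p0[1],.02]) for n in cams}; M={n:m for n,m in M.items() if m is not None}
    def run(M,free):
        f=lambda v:sum(np.abs(sil(n,boxes,np.r_[v,p0[len(v):]])-m).sum()/m.sum() for n,m in M.items())
        x=np.array(p0[:free],float); d=np.array([.01,.01,.08,.01])[:free]
        for _ in range(2):
            S=np.vstack([x]+[x+d*e for e in np.eye(free)]); r=minimize(f,x,method="Nelder-Mead",options=dict(initial_simplex=S,xatol=1e-4,fatol=1e-4)); x=r.x; d=-d/3
        return np.round(x,4).tolist(),round(r.fun,3)
    for n in M: print(q,n,run({n:M[n]},3))
    print(q,"both",run(M,3),"with z",run(M,4) if len(M)>1 else "")
FENCE=[box(0,.03,-.09,.13,0,.018)]
STOP=[box(-.075,-.005,0,.032,0,.03)]
RACK=[box(-.055,.055,-.085,.085,0,.022),box(-.02,.02,-.085,.085,.022,.052)]+[box(-.007,.007,y-.007,y+.007,.05,.084) for y in(-.07,-.05,.05,.07)]
E
python3 - <<'E'
from h import *
a=bot.snapshot("scene");b=bot.snapshot("top")
fit("fence",FENCE,[.643,.073,-.05,0]); fit("stop",STOP,[.648,.123,-.05,0]); fit("rack",RACK,[.435,-.21,.27,0])
c=np.hstack([cv2.resize(a[190:340,200:400],(400,300),interpolation=2),cv2.resize(b[150:270,250:410],(400,300),interpolation=2)])
d=np.hstack([cv2.resize(a[80:170,230:350],(400,300),interpolation=2),cv2.resize(b[260:350,420:540],(400,300),interpolation=2)])
cv2.imwrite("pics/crop.png",np.vstack([c,d]))
E
```

```text
fence top ([0.6443, 0.0691, -0.0702], np.float64(0.067))
fence scene ([0.6417, 0.0746, -0.071], np.float64(0.042))
fence both ([0.643, 0.0723, -0.0676], np.float64(0.215)) with z ([0.6434, 0.0734, -0.0711, 0.0055], np.float64(0.176))
stop top ([0.647, 0.121, -0.0838], np.float64(0.084))
stop scene ([0.6458, 0.1264, -0.0442], np.float64(0.105))
stop both ([0.6456, 0.121, -0.1059], np.float64(0.27)) with z ([0.6449, 0.1213, -0.0866, -0.0046], np.float64(0.235))
rack top ([0.4358, -0.2143, 0.2967], np.float64(0.03))
rack scene ([0.4317, -0.2101, 0.3159], np.float64(0.068))
rack both ([0.4344, -0.2124, 0.3047], np.float64(0.128)) with z ([0.4343, -0.2126, 0.3045, -0.0003], np.float64(0.127))
```

View pics/crop.png

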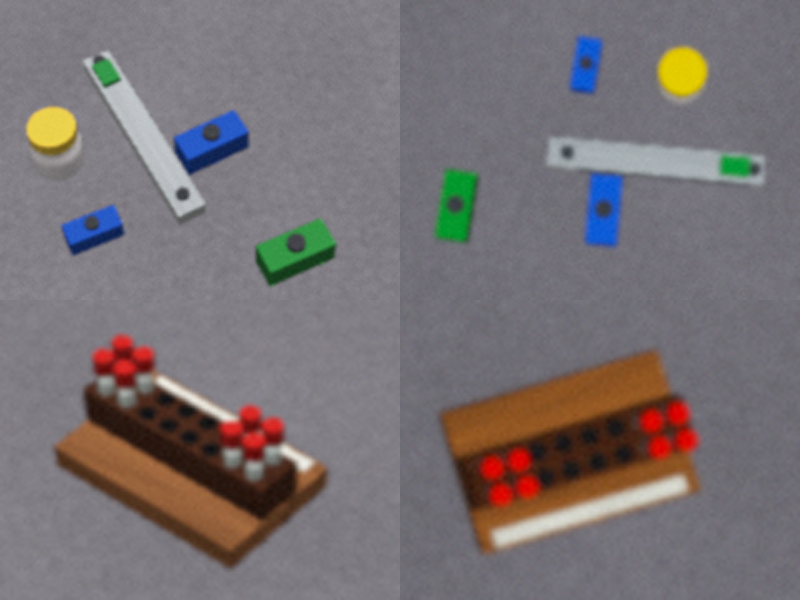

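The crop confirms it: the blue block touching the front of the fence is larger than the blue one behind it. The rack fit gives z≈0 and yaw 0.305, and the fence yaw is about -0.071. I'm moving above the rack.

Call:
{"method": "step_arm", "body": {
  "motion": [-47.6,-65.9,10,0,0,0.987,-1,-47.6,-65.9,10,0,0,0.987,-1,-47.6,-65.9,10,0,0,0.987,-1,-47.6,-65.9,10,0,0,0.987,-1,-47.6,-65.9,10,0,0,0.987,-1,-47.6,-65.9,10,0,0,0.987,-1,-47.6,-65.9,10,0,0,0.987,-1,-47.6,-65.9,10,0,0,0.987,-1,-47.6,-65.9,10,0,0,0.987,-1,-47.6,-65.9,10,0,0,0.987,-1,-47.6,-65.9,10,0,0,0.987,-1,-47.6,-65.9,10,0,0,0.987,-1,-47.6,-65.9,10,0,0,0.987,-1,-47.6,-65.9,10,0,0,0.987,-1,-47.6,-65.9,10,0,0,0.987,-1,-47.6,-65.9,10,0,0,0.987,-1,-47.6,-65.9,10,0,0,0.987,-1,-47.6,-65.9,10,0,0,0.987,-1,-47.6,-65.9,10,0,0,0.987,-1,-47.6,-65.9,10,0,0,0.987,-1]
}}

```text
time_s: 3.2
tool_pos: [0.4343, -0.211, 0.1502]
tool_rot: [0.591, 0.806, 0.0, -0.0]
ft_force: [-1.0, -0.6, 0.2]
grip_width: 0.0858
```

Call:
{"method": "step_arm", "body": {
  "motion": [0,0,3,0,0,0,-1,0,0,6,0,0,0,-1,0,0,8,0,0,0,-1,0,0,9.5,0,0,0,-1,0,0,10.5,0,0,0,-1,0,0,10.5,0,0,0,-1,0,0,10.5,0,0,0,1,0,0,10.5,0,0,0,1,0,0,10.5,0,0,0,1,0,0,10.5,0,0,0,1,0,0,10.5,0,0,0,1,0,0,10.5,0,0,0,1,0,0,10.5,0,0,0,1,0,0,10.5,0,0,0,1,0,0,10.5,0,0,0,1]
}}

```text
time_s: 4.7
tool_pos: [0.4347, -0.2113, 0.0461]
tool_rot: [0.591, 0.806, 0.0, 0.001]
ft_force: [-1.4, 2.2, 9.2]
grip_width: 0.039
```

Call:
{"method": "step_arm", "body": {
  "motion": [0,0,-1,0,0,0,1,0,0,-2,0,0,0,1,0,0,-3.5,0,0,0,1,0,0,-4,0,0,0,1,0,0,-4,0,0,0,1,0,0,-4,0,0,0,1]
}}

```text
time_s: 5.3
tool_pos: [0.4345, -0.2112, 0.0858]
tool_rot: [0.591, 0.806, 0.0, 0.001]
ft_force: [-0.3, 0.4, -4.7]
grip_width: 0.0391
```

Run:
```python
from h import *
a=bot.snapshot("scene");b=bot.snapshot("top")
fit("rack",RACK,[.4345,-.2115,.304,.04])
o=bot.get_obs(); print(o["ft_force"],o["tool_pos"],o["grip_width"])
cv2.imwrite("pics/lift.png",np.hstack([cv2.resize(a[60:180,220:380],(400,300)),cv2.resize(b[250:370,400:560],(400,300))]))
```

```text
rack top ([0.4195, -0.1283, 0.1836], np.float64(2.292))
rack scene ([0.4324, -0.2098, 0.3368], np.float64(0.264))
rack both ([0.4342, -0.2088, 0.2992], np.float64(2.604)) with z ([0.4348, -0.2095, 0.3163, 0.0392], np.float64(2.602))
[-0.89749204  0.5735296  -4.63020414] [ 0.43444967 -0.21114061  0.08558506] 0.039147436607673454
```

View pics/lift.png

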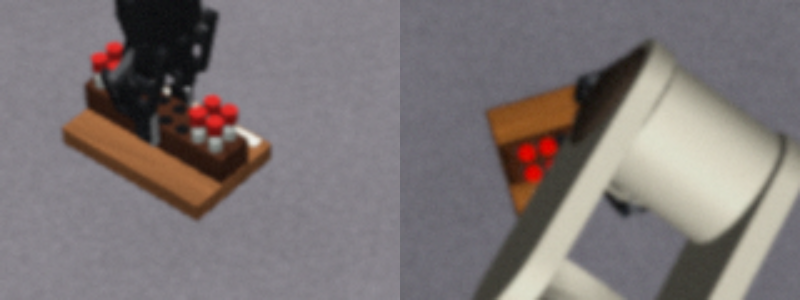

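The rack is held about 40 mm up, and the 4.7 N load means roughly 0.45 kg. I'm carrying it to a point 25 mm short of the fence and 20 mm right of the stop.

Call:
{"method": "step_arm", "body": {
  "motion": [3.1,3.1,0,0,0,0.06,1,6.2,6.3,0,0,0,0.12,1,9.3,9.4,0,0,0,0.19,1,12.4,12.6,0,0,0,0.25,1,15.5,15.7,0,0,0,0.31,1,18.6,18.9,0,0,0,0.375,1,18.6,18.9,0,0,0,0.375,1,18.6,18.9,0,0,0,0.375,1,18.6,18.9,1.5,0,0,0.375,1,18.6,18.9,2.5,0,0,0.375,1,18.6,18.9,3.3,0,0,0.375,1,18.6,18.9,3.6,0,0,0.375,1,18.6,18.9,3.6,0,0,0.375,1,18.6,18.9,3.6,0,0,0.375,1]
}}

```text
time_s: 6.9
tool_pos: [0.5589, 0.0229, 0.0498]
tool_rot: [0.731, 0.682, 0.0, 0.0]
ft_force: [0.1, 0.2, -4.4]
grip_width: 0.0389
```

Run:
```python
from h import *
a=bot.snapshot("scene");b=bot.snapshot("top")
fit("rack",RACK,[.5587,.0234,-.071,.003],cams=("scene",))
o=bot.get_obs(); print(o["ft_force"],o["tool_pos"],o["tool_rot"])
cv2.imwrite("pics/pre.png",np.hstack([cv2.resize(a[180:330,200:400],(400,300)),cv2.resize(b[180:330,260:460],(400,300))]))
```

```text
rack scene ([0.558, 0.0247, -0.0584], np.float64(0.369))
rack both ([0.558, 0.0247, -0.0584], np.float64(0.369)) with z 
[-0.0302345   0.40208021 -4.70014433] [0.55902957 0.02303433 0.04999997] [7.31289764e-01 6.82066699e-01 3.16813252e-04 4.46144320e-04]
```

View pics/pre.png

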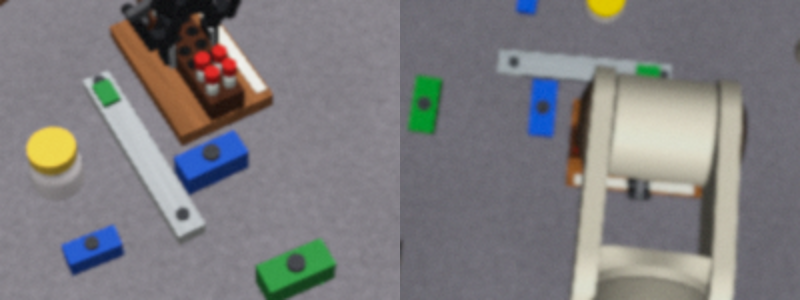

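The rack is parallel to the fence, clear on both sides, and tool x/y now match stop/fence. I'm lowering to the bench and then approaching the fence.

Call:
{"method": "step_arm", "body": {
  "motion": [0,0,0.2,0,0,0,1,0,0,0.35,0,0,0,1,0,0,0.4,0,0,0,1,0,0.5,0.4,0,0,0,1,0,1,0.4,0,0,0,1,0,1.5,0.4,0,0,0,1,0,1.8,0.4,0,0,0,1,0,1.8,0.4,0,0,0,1]
}}

```text
time_s: 7.85
tool_pos: [0.5777, 0.0217, 0.0461]
tool_rot: [0.731, 0.682, 0.001, 0.001]
ft_force: [1.4, -0.2, -0.3]
grip_width: 0.0393
```

Call:
{"method": "step_arm", "body": {
  "motion": [0,0.2,0,0,0,0,1,0,0.4,0,0,0,0,1,0,0.5,0,0,0,0,1,0,0.5,0,0,0,0,1]
}}

```text
time_s: 8.25
tool_pos: [0.5828, 0.0213, 0.0461]
tool_rot: [0.731, 0.682, 0.001, 0.001]
ft_force: [0.5, 0.2, -1.3]
grip_width: 0.0388
```

Call:
{"method": "step_arm", "body": {
  "motion": [0,0.1,0,0,0,0,1,0,0.1,0,0,0,0,1]
}}

```text
time_s: 8.45
tool_pos: [0.5839, 0.0213, 0.0462]
tool_rot: [0.731, 0.682, 0.001, 0.001]
ft_force: [-0.0, 0.7, -0.9]
grip_width: 0.0386
```

Call:
{"method": "step_arm", "body": {
  "motion": [0,0.1,0,0,0,0,1,0,0.1,0,0,0,0,1]
}}

```text
time_s: 8.65
tool_pos: [0.5841, 0.0213, 0.0461]
tool_rot: [0.731, 0.682, -0.0, 0.0]
ft_force: [-10.4, 0.4, 5.7]
grip_width: 0.0388
```

Call:
{"method": "step_arm", "body": {
  "motion": [0,0.1,0,0,0,0,1,0,0.1,0,0,0,0,1]
}}

```text
time_s: 8.85
tool_pos: [0.5842, 0.0213, 0.0462]
tool_rot: [0.731, 0.682, -0.001, -0.001]
ft_force: [-12.3, 0.6, 7.4]
grip_width: 0.0389
```

Fence contact is at x≈0.584, at roughly 12 N per mm. I'm easing off to a light fence contact and sliding left to the stop.

Call:
{"method": "step_arm", "body": {
  "motion": [0.3,0,-0.02,0,0,0,1,0.6,0,-0.02,0,0,0,1,0.9,0,-0.02,0,0,0,1,1.2,0,-0.02,0,0,0,1,1.5,0,-0.02,0,0,0,1,1.5,0,-0.02,0,0,0,1]
}}

```text
time_s: 9.45
tool_pos: [0.5852, 0.0368, 0.0462]
tool_rot: [0.731, 0.682, -0.001, -0.001]
ft_force: [-0.5, 0.9, -3.5]
grip_width: 0.0388
```

Call:
{"method": "step_arm", "body": {
  "motion": [0.15,0.02,0,0,0,0,1,0.15,0.02,0,0,0,0,1]
}}

```text
time_s: 9.65
tool_pos: [0.5854, 0.0384, 0.0463]
tool_rot: [0.731, 0.682, -0.001, -0.001]
ft_force: [-4.2, -0.8, -0.8]
grip_width: 0.0387
```

Call:
{"method": "step_arm", "body": {
  "motion": [0.1,0.02,0,0,0,0,1,0.1,0.02,0,0,0,0,1]
}}

```text
time_s: 9.85
tool_pos: [0.5854, 0.0392, 0.0462]
tool_rot: [0.731, 0.682, -0.001, -0.001]
ft_force: [-4.1, -2.6, 0.0]
grip_width: 0.0385
```

Call:
{"method": "step_arm", "body": {
  "motion": [0.1,0.02,0,0,0,0,1,0.1,0.02,0,0,0,0,1]
}}

```text
time_s: 10.05
tool_pos: [0.5855, 0.0399, 0.0463]
tool_rot: [0.731, 0.682, -0.001, -0.001]
ft_force: [-4.3, -3.2, 0.3]
grip_width: 0.039
```

Call:
{"method": "step_arm", "body": {
  "motion": [0.1,0,0,0,0,0,1,0.1,0,0,0,0,0,1]
}}

```text
time_s: 10.25
tool_pos: [0.5856, 0.0409, 0.0463]
tool_rot: [0.731, 0.682, -0.002, -0.001]
ft_force: [-4.3, -2.7, -2.5]
grip_width: 0.0387
```

Call:
{"method": "step_arm", "body": {
  "motion": [0.1,0,0,0,0,0,1,0.1,0,0,0,0,0,1]
}}

```text
time_s: 10.45
tool_pos: [0.5856, 0.042, 0.0463]
tool_rot: [0.731, 0.682, -0.002, -0.001]
ft_force: [-2.5, -1.9, -1.4]
grip_width: 0.0393
```

Run:
```python
from h import *
a=bot.snapshot("scene")
fit("rack",RACK,[.5855,.0405,-.071,0],cams=("scene",))
o=bot.get_obs(); print(o["ft_force"],o["moment"],o["tool_pos"])
cv2.imwrite("pics/fit.png",cv2.resize(a[190:310,220:340],(600,600),interpolation=cv2.INTER_CUBIC))
```

```text
rack scene ([0.5828, 0.0429, -0.0763], np.float64(0.649))
rack both ([0.5828, 0.0429, -0.0763], np.float64(0.649)) with z 
[-2.04380881 -1.22853447 -1.18590132] [-0.21111135  0.39531619 -0.11230919] [0.58565354 0.04197043 0.04632044]
```

View pics/fit.png

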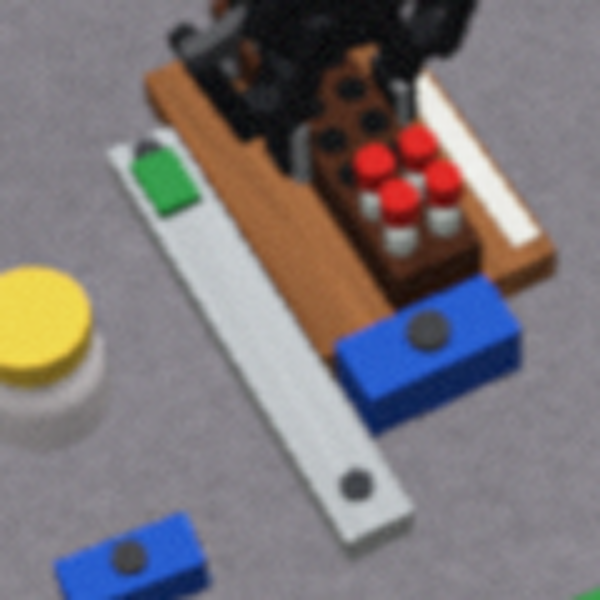

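The back edge lies along the fence at crop (150,140)-(330,360), with the left end at or nearly at the stop. I'll keep going left until the stop pushes back.

Call:
{"method": "step_arm", "body": {
  "motion": [0.1,0,0,0,0,0,1,0.1,0,0,0,0,0,1]
}}

```text
time_s: 10.75
tool_pos: [0.5857, 0.0423, 0.0463]
tool_rot: [0.731, 0.682, -0.002, -0.001]
ft_force: [-4.6, -8.1, -0.7]
grip_width: 0.039
```

Call:
{"method": "step_arm", "body": {
  "motion": [0.1,0,0,0,0,0,1,0.1,0,0,0,0,0,1]
}}

```text
time_s: 10.95
tool_pos: [0.5857, 0.0423, 0.0463]
tool_rot: [0.731, 0.682, -0.003, -0.0]
ft_force: [-5.1, -10.9, -1.1]
grip_width: 0.0387
```

Call:
{"method": "step_arm", "body": {
  "motion": [0.1,0,0,0,0,0,1,0.1,0,0,0,0,0,1]
}}

```text
time_s: 11.15
tool_pos: [0.5857, 0.0423, 0.0464]
tool_rot: [0.731, 0.682, -0.003, 0.0]
ft_force: [-4.4, -11.7, -0.3]
grip_width: 0.0389
```

The stop pushes back at about 11 N at (0.5857, 0.0423), which matches the predicted (0.585, 0.0416). I'm pressing lightly into both, then releasing and rising.

Call:
{"method": "step_arm", "body": {
  "motion": [0.04,0.08,0,0,0,0,1,0.04,0.08,0,0,0,0,1,0,0,0,0,0,0,1,0,0,0,0,0,0,-1,0,0,0,0,0,0,-1,0,0,0,0,0,0,-1,0,0,0,0,0,0,-1,0,0,0,0,0,0,-1,0,0,0,0,0,0,-1,0,0,-1,0,0,0,-1,0,0,-3,0,0,0,-1,0,0,-6,0,0,0,-1,0,0,-9,0,0,0,-1,0,0,-9,0,0,0,-1]
}}

```text
time_s: 12.55
tool_pos: [0.5878, 0.0428, 0.1414]
tool_rot: [0.731, 0.682, -0.001, 0.003]
ft_force: [0.4, 0.1, -0.6]
grip_width: 0.0849
```

Call:
{"method": "step_arm", "body": {
  "motion": [0,-2,0,0,0,0,1,0,-4.1,0,0,0,0,1,0,-4.1,0,0,0,0,1,0,-4.1,0,0,0,0,1,0,-4.1,0,0,0,0,1,0,-4.1,0,0,0,0,1,0,-4.1,0,0,0,0,1,0,-4.1,2,0,0,0,1,0,-4.1,4,0,0,0,1,0,-4.1,6,0,0,0,1,0,-4.1,7.5,0,0,0,1,0,-4.1,8.5,0,0,0,1,0,-4.1,9.3,0,0,0,1,0,-4.1,9.3,0,0,0,1,0,-4.1,9.3,0,0,0,1]
}}

```text
time_s: 14.05
tool_pos: [0.5474, 0.0451, 0.0487]
tool_rot: [0.731, 0.682, -0.001, 0.003]
ft_force: [0.3, -0.4, -0.2]
grip_width: -0.0004
```

Run:
```python
from h import *
a=bot.snapshot("scene")
fit("rack",RACK,[.5857,.0423,-.071,0],cams=("scene",))
o=bot.get_obs(); print(o["ft_force"],o["tool_pos"],o["tool_rot"],o["grip_width"])
cv2.imwrite("pics/ledge.png",cv2.resize(a[190:310,220:340],(600,600),interpolation=cv2.INTER_CUBIC))
```

```text
rack scene ([0.5808, 0.0388, -0.0921], np.float64(0.328))
rack both ([0.5808, 0.0388, -0.0921], np.float64(0.328)) with z 
[-0.81336834 -0.07273106 -0.27535049] [0.54750083 0.04510667 0.04900871] [ 7.31270153e-01  6.82080234e-01 -6.54509962e-04  3.17640523e-03] -0.00019878287000336153
```

View pics/ledge.png

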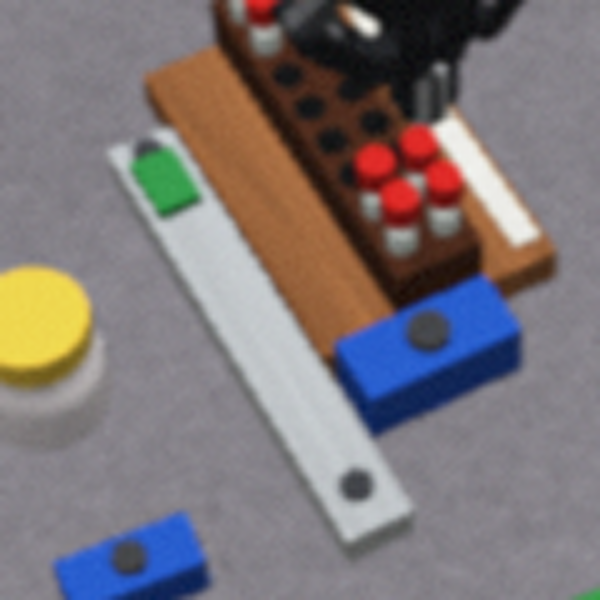

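The rack is free and still seated at the fence and stop, with the shut fingertips above the front ledge. I'm descending to just over the ledge and then creeping to light contact.

Call:
{"method": "step_arm", "body": {
  "motion": [0,0,0.3,0,0,0,1,0,0,0.6,0,0,0,1,0,0,0.65,0,0,0,1,0,0,0.65,0,0,0,1]
}}

```text
time_s: 14.55
tool_pos: [0.5474, 0.0451, 0.0424]
tool_rot: [0.731, 0.682, -0.001, 0.003]
ft_force: [0.3, -0.2, -0.4]
grip_width: 0.0002
```

Call:
{"method": "step_arm", "body": {
  "motion": [0,0.1,0.03,0,0,0,1,0,0.2,0.05,0,0,0,1,0,0.2,0.05,0,0,0,1]
}}

```text
time_s: 14.85
tool_pos: [0.5495, 0.0449, 0.0419]
tool_rot: [0.731, 0.682, -0.001, 0.003]
ft_force: [0.2, -0.9, -1.0]
grip_width: -0.0001
```

Call:
{"method": "step_arm", "body": {
  "motion": [0,0.1,0.05,0,0,0,1,0,0.1,0.05,0,0,0,1]
}}

```text
time_s: 15.05
tool_pos: [0.5507, 0.0448, 0.0414]
tool_rot: [0.731, 0.682, -0.001, 0.003]
ft_force: [-0.1, 0.3, 0.4]
grip_width: -0.0002
```

Call:
{"method": "step_arm", "body": {
  "motion": [0,0.1,0.02,0,0,0,1,0,0.1,0.02,0,0,0,1]
}}

```text
time_s: 15.25
tool_pos: [0.5517, 0.0448, 0.0411]
tool_rot: [0.731, 0.682, -0.001, 0.003]
ft_force: [0.2, -0.3, -0.2]
grip_width: -0.0
```

Call:
{"method": "step_arm", "body": {
  "motion": [0,0.1,0.02,0,0,0,1,0,0.1,0.02,0,0,0,1]
}}

```text
time_s: 15.45
tool_pos: [0.5519, 0.0448, 0.0409]
tool_rot: [0.731, 0.682, -0.001, 0.002]
ft_force: [-9.4, 1.0, 7.5]
grip_width: 0.0004
```

Call:
{"method": "step_arm", "body": {
  "motion": [0,0.1,0,0,0,0,1,0,0.1,0,0,0,0,1]
}}

```text
time_s: 15.65
tool_pos: [0.5519, 0.0448, 0.0409]
tool_rot: [0.731, 0.682, -0.002, 0.001]
ft_force: [-12.4, 0.3, 8.8]
grip_width: 0.0003
```

Call:
{"method": "step_arm", "body": {
  "motion": [0,0.1,0,0,0,0,1,0,0.1,0,0,0,0,1]
}}

```text
time_s: 15.85
tool_pos: [0.5519, 0.0448, 0.0409]
tool_rot: [0.731, 0.682, -0.003, 0.001]
ft_force: [-12.0, -0.5, 9.7]
grip_width: 0.0001
```

Call:
{"method": "step_arm", "body": {
  "motion": [0,0.08,0.02,0,0,0,1,0,0.08,0.02,0,0,0,1,0,0.08,0.02,0,0,0,1,0,0.08,0.02,0,0,0,1,0,0.08,0.02,0,0,0,1]
}}

```text
time_s: 16.35
tool_pos: [0.5518, 0.0448, 0.0408]
tool_rot: [0.731, 0.682, -0.004, -0.0]
ft_force: [-11.8, 0.7, 8.6]
grip_width: -0.0002
```

Run:
```python
from h import *
F=[];M=[]
for n in("scene","top","scene","top"):
    im=bot.snapshot(n)
    if n=="scene": a=im
    else: b=im
    o=bot.get_obs();F.append(o["ft_force"]);M.append(o["moment"])
print(np.round(F,1),np.round(M,2),o["tool_pos"])
for q in("rack_back","rack_end","rack","fence","stop"): print(q,[(np.round(d["point"],4).tolist(),round(d["p"],2)) for d in bot.tip_of("scene",q)])
cv2.imwrite("pics/push.png",np.hstack([cv2.resize(a[180:330,200:350],(400,400),interpolation=2),cv2.resize(b[150:300,250:400],(400,400),interpolation=2)]))
```

```text
[[-10.6   0.8   8.1]
 [-10.8  -0.4   8.5]
 [-10.4   1.2   8.6]
 [-11.1   0.6   7.5]] [[ 0.03  1.44 -0.  ]
 [-0.    1.43  0.  ]
 [ 0.04  1.46  0.03]
 [ 0.05  1.47 -0.05]] [0.55185805 0.04482765 0.0408089 ]
rack_back [([0.5445, 0.0468, 0.0222], 0.75), ([0.4264, 0.0015, 0.0001], 0.68), ([0.6394, 0.0388, -0.0014], 0.58), ([0.6863, -0.1999, -0.0033], 0.33)]
rack_end [([0.5909, 0.1274, 0.0039], 0.85)]
rack [([0.5852, 0.0438, 0.0011], 0.66)]
fence [([0.6398, 0.0733, 0.0009], 0.81)]
stop [([0.7883, 0.15, -0.0009], 0.98), ([0.6486, 0.1207, -0.0001], 0.94), ([0.6447, 0.2722, -0.0008], 0.65)]
```

View pics/push.png

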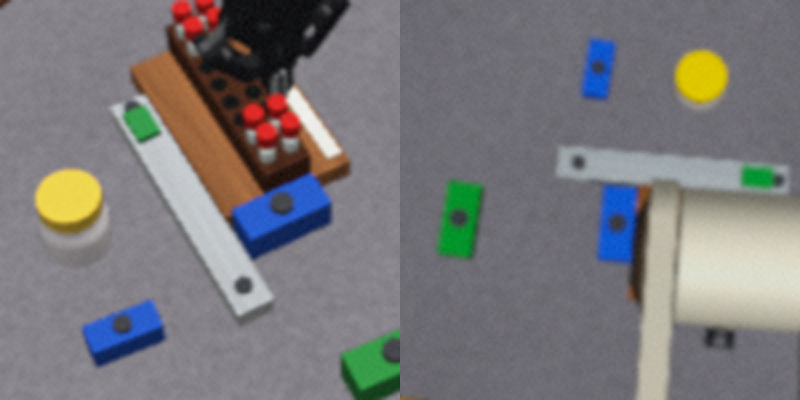

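The rack is seated and the push reads about 11 N forward and 8.3 N down. I'll trim it slightly towards 10/10.

Call:
{"method": "step_arm", "body": {
  "motion": [0,0.07,0.04,0,0,0,1,0,0.07,0.04,0,0,0,1,0,0.07,0.04,0,0,0,1,0,0.07,0.04,0,0,0,1,0,0.07,0.04,0,0,0,1,0,0.07,0.04,0,0,0,1]
}}

```text
time_s: 17.4
tool_pos: [0.5519, 0.0448, 0.0408]
tool_rot: [0.731, 0.682, -0.004, -0.001]
ft_force: [-11.8, -0.1, 11.6]
grip_width: -0.0001
```

Run:
```python
from h import *
F=[]
for i in range(10): bot.snapshot("top"); F.append(bot.get_obs()["ft_force"])
print(np.mean(F,0),np.std(F,0),bot.get_obs()["tool_pos"])
```

```text
[-11.41974571  -0.11732522  12.15699702] [0.52475882 0.65701421 0.33958344] [0.55184683 0.04484131 0.04074333]
```

Call:
{"method": "step_arm", "body": {
  "motion": [0,0.06,0.02,0,0,0,1,0,0.06,0.02,0,0,0,1,0,0.06,0.02,0,0,0,1,0,0.06,0.02,0,0,0,1]
}}

```text
time_s: 18.3
tool_pos: [0.5518, 0.0448, 0.0408]
tool_rot: [0.731, 0.682, -0.005, -0.001]
ft_force: [-10.1, -0.1, 9.5]
grip_width: -0.0001
```

Run:
```python
from h import *
F=[]
for i in range(10): bot.snapshot("top"); F.append(bot.get_obs()["ft_force"])
m=np.mean(F,0);print(m,np.std(F,0),bot.get_obs()["tool_pos"])
if 8.5<-m[0]<11.5 and 8.5<m[2]<11.5: print(bot.hand_in())
```

```text
[-10.08389572   0.11478892   9.4114295 ] [0.36012567 0.61618306 0.3965255 ] [0.55183877 0.04482068 0.04077282]
the job is handed in; nothing more can be done
None
```

The rack is in the reader station with its back edge along the fence and its left end against the large blue stop. I handed the job in while still holding the diagonal push, at about 18.8 s of the 51 s allowed.

**How it went:** I gripped the rack across its dark block and carried it over the bench. I slid it into the fence until it pushed back with about 12 N, then left into the stop until that pushed back with about 11 N. After letting go, I leaned the shut fingertips on the front ledge, against the upright face of the dark block.

**Last checks:**
- **Push:** over the last 0.5 s it averaged 10.1 N forward and 9.4 N down, with about 0.1 N sideways. While I was trimming it, one setting averaged 12.2 N down.
- **Seating:** the rack stopped at (0.5857, 0.0423), within 1 mm of the position worked out from the fence and stop. The last scene picture showed it seated. I did not take a separate measurement of how flush the back edge is.
- **Bystanders:** the jar looked unmoved in the last picture. The bottle and glove box were never approached, but I did not re-measure them.

**Checks that disagreed:**
- **Outline fit of the rack:** with the arm in the way it was unreliable. After release it was about 6 mm and 0.02 rad off the contact position, so I went by contact forces and pictures.
- **Networks:** one strong `rack_back` report was on the wrong part of the rack. The `rack` report itself was within 2 mm of the contact position.

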